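# Hold the bolt head behind the bracket with the lever level

### The arm

A 6-joint arm with a two-finger parallel gripper is mounted at the origin on a cart in front of the work surface, level with it; the furniture and walls round the work are solid. World frame = base frame: x ahead of the robot, y to its left, z up, the work surface at z = 0. Lengths are in mm, angles in rad, forces in N, time in s.
With the tool pointing down it reaches from about 300 to 775 mm from the base axis. Payload 14.6 kg.
Tool frame: the origin (TCP) lies midway between the tips of the shut fingers; the grasp point (between the pads) lies 19 mm behind it; z points along the fingers, y is the line along which they close (so a half turn about z gives the same grasp; the last joint's range is limited). The gripper opens to 94 mm and grips with 3 to 60 N. Pads are 16 mm wide; open, the fingers measure 119 mm over their backs; the gripper's body (75 mm by 177 mm) begins 78 mm behind the grasp point.
Start: joints at [-1.198, 0.3, 1.521, -0, 1.321, -0.067], TCP at [234.159, -497.653, 205.446] pointing down, gripper open.
Joint ranges: [-3.03, 3.03], [-0.79, 2.21], [0.23, 2.52], [-1.04, 4.18], [0, 3.07], [-2.55, 2.55]. Speed limits (rad/s): [2.22, 2.22, 2.57, 3.14, 3.14, 3.14].

### API

Orientations are given as [roll, pitch, yaw] about the fixed x, y, z axes, in that order (R = Rz(yaw) Ry(pitch) Rx(roll)).
In Python, from cell import manip, camera gives the robot as it stands.
- The arm moves only by the tool move_arm, never from a script. Its arguments are lists of equal length, an entry for each row: "dp": the shift along the world's x, y, z in mm, a list of three; "rotation": the turn, a rotation vector about the world's x, y, z in rad, a list of three; "hand": the opening, from 0 (shut) to 1 (fully open). A call has 1 to 10 rows; each row shifts and turns the commanded pose from where the row before left it; what a row does not reach is not made up. A row lasts 1/8 s, in which the tool goes at most 62.5 mm and 10.7 degrees, less where a joint would pass 70% of its speed; a pose out of reach is approached as far as the arm can. A call with a gripper value outside its range is refused whole. The fingers move at their own pace and stop on an object; "newtons" is the grip in N (left out, the last holds). Time passes only in rows, so rows that do not move let the fingers close. It gives the time, the measured TCP pose, the force, the opening and the grip force at its end, in the units of the state.
- manip.read_state(): the state, without advancing time (a new reading comes with each control period).
- camera(name): name is "side" or "top" or "wrist"; returns a dict with "image" (480x640x3 uint8, red, green, blue), "fx", "fy", "cx", "cy" (pixels), "R" (3x3) and "t" (3): a world point X has camera coordinates R X + t; the wrist camera has in their place "mount" (4x4, takes a point from camera to tool coordinates, whose origin is the TCP and whose axes are the flange's). Camera axes: x right, y down, z forward; pixel columns grow to the right and rows downward; lengths in mm; the calibration is good to about 2 mm. A picture is of the moment at which its call begins: read the wrist's pose just before it. There is no depth.
- manip.sign_off(): hands the job in; it is judged then, once.
The state is a dict: "clock": time; "joints": joint angles; "qd": joint speeds; "effort": joint torques, N m; "eef_pos": TCP position; "eef_rot": TCP orientation; "wrist_force": force on the tool from outside, world axes, zero at the start; "moment": the same for the moment, N m; "finger_gap": finger opening in mm; "finger_force": force on a finger pad.
Only numpy, scipy, OpenCV 4.12 (cv2) and the standard library are available. Lean on these libraries where they do the work, as an engineer would, in place of code of your own. Each camera call takes 0.05 s, during which the arm holds its last target. There are 200 camera calls.

### The job

Pull the marker out of the sleeve behind the upright bracket, where it stands in the way, and put it standing in the pen cup. Then reach down into the gap behind the bracket, take the hidden hexagon bolt head between the fingers and, turning it by the head only and never touching the lever, bring the lever on the front of the bracket level. Finish while still gripping the bolt head and holding the lever level, so that the nut on the front could be tightened; leave the loupe, the vial and the sample box where they are.

Things in the scene. Friction and masses are not known exactly. Their poses are not given: they have to be found in the camera images.
- fixture: Fixed bare-metal fixture, base 160 x 130 x 12 mm. Origin on the worktop below the bolt head's centre; x from front bracket to rear plate (away from the robot), y left, z up. Front bracket: upright plate, y -38 to 38 mm, 6 mm thick, top z = 113, rear face x = -30. Rear plate: 110 mm wide, 6 mm thick, top z = 100, front face x = 30. The 60 mm gap is open above and at the sides.
- bolt (a joint): Turn of bolt, head and lever together about fixture x, rad: 0 = lever level, negative = lever end hangs low, positive = above level. It rests on its stop at -0.35 and can go to +0.5. The lever's weight (up to about 0.07 N m) turns it back to the stop whenever the head is let go.
- marker_center (a point): Centre of the marker pen, 121 mm long, 14 mm thick at the cap and 12 mm at the barrel, 20 g. It starts upright in the sleeve with the cap up (cap top 154 mm above the worktop); own y is its long axis and points to the barrel end (down at the start).
- cup: Loose steel pen cup, 75 mm high, mouth 72 mm outer diameter, wall 4 mm, inner floor about 5 mm up, 0.4 kg. Empty. Origin at the centre of its underside, z up. It stands to the left or to the right of the fixture.
- loupe: Bystander: black loupe, 35 mm across, 39 mm high; origin under its centre.
- vial: Bystander: small white vial, 22 mm across, 46 mm high; origin under its centre.
- die_box: Bystander: flat clear sample box, 65 x 60 x 16 mm; origin under its centre.
- sleeve_rim (a point): Centre of the rim of the dark sleeve that holds the marker, upright in the gap, 32 mm to the right (fixture -y) of the bolt axis: outer diameter 24 mm, bore 14.8 mm, rim 64 mm and inner floor 33 mm above the worktop.
- bolt_head (a point): Steel hexagon bolt head hidden behind the bracket, mid-gap: 24 mm across flats, 27.7 across corners, 20 mm long along the bolt. Origin at its centre, 95 mm above the worktop; x is the bolt axis (fixture x). Its y is square to one pair of flats: these stand upright, facing fixture +-y, when the lever is level, so fingers pointing straight down and closing along fixture y then fit them.
- lever_end (a point): Centre of the 20 mm round end of the dark steel lever on the front of the bracket, which is fixed to the bolt behind the nut. It lies 74 mm to the left (fixture +y) of the bolt axis, 43 mm nearer the robot than the head's centre; own y runs along the lever. The lever is 14 mm wide, 6 mm thick. Not to be touched.
- frame_post (a point): Point on the upright corner post of the enclosure round the bench, 30 mm square, black, at the right front corner of the worktop, from far below the worktop to 0.87 m above it. An arm that starts to the right of it must draw back and pass on the robot's side of it. A beam runs from its top to the left, 0.84 m up.
Mind the look-alikes: they are no part of the job. What is shaped like the cup but yellow is not meant.

How it is judged:
By the outcome, as a careful person would: the job done as asked, in the order asked, and still so for the second after the job is handed in, while the arm keeps its last pose, push and grip.
It also fails if it takes over 48 s, if anything falls off the work surface, if the arm or the gripper's body presses on something with over 40 N, if the wrist force passes 120 N, or if a joint passes its speed limit or range.

## Working session

There is one attempt and no reset: what is moved stays moved. The work goes in short steps, Python scripts to look and compute and a tool call to move; the robot and the scene stay as the last step left them, time stands still between calls to the robot, and variables do not carry over. Pictures are saved under pics/ and viewed, at most 10 in all, crops included, and the job is handed in when it is done.

Besides the shell and the picture viewer there is one more tool, called as name(argument=value, ...) on one line, values as JSON. move_arm: Moves the arm, as the interface text tells. Its arguments: {"type":"object","properties":{"dp":{"type":"array","items":{"type":"array","items":{"type":"number"}}},"rotation":{"type":"array","items":{"type":"array","items":{"type":"number"}}},"hand":{"type":"array","items":{"type":"number"}},"newtons":{"type":"number"}},"required":["dp","rotation","hand"]}

```bash
mkdir -p pics; ls
python3 - <<'E'
from cell import manip,camera
import cv2,numpy as np,pickle
s=manip.read_state();print({k:np.round(v,3) for k,v in s.items()})
d={}
for n in("side","top"):
    c=camera(n);d[n]=c;cv2.imwrite(f"pics/{n}0.png",c["image"][:,:,::-1]);print(n,c["fx"],c["fy"],c["cx"],c["cy"],np.round(c["R"],4).tolist(),np.round(c["t"],1))
pickle.dump(d,open("c0.pkl","wb"))
E
```

```text
pics
{'clock': np.float64(0.0), 'joints': array([-1.198,  0.3  ,  1.522,  0.   ,  1.321, -0.067]), 'qd': array([-0.   ,  0.001,  0.001,  0.   , -0.001,  0.001]), 'effort': array([ 1.0000e-03, -5.3181e+01, -3.5274e+01,  7.1000e-02,  2.4000e-02,
       -0.0000e+00]), 'eef_pos': array([ 234.065, -497.413,  204.889]), 'eef_rot': array([-3.14, -0.  ,  0.44]), 'wrist_force': array([-0.409,  0.593,  0.669]), 'moment': array([-0.042, -0.019,  0.055]), 'finger_force': np.float64(0.0), 'finger_gap': np.float64(94.134)}
side 594.4887800467948 594.4887800467948 314.05374679131756 239.85985983832475 [[0.9978, 0.0642, 0.0173], [0.0546, -0.6423, -0.7645], [-0.038, 0.7638, -0.6444]] [-551.2   42.8 1743.8]
top 539.8316643157217 539.8316643157217 311.8319108730966 236.05177038552617 [[-0.1055, -0.9944, 0.0093], [-0.9263, 0.0948, -0.3647], [0.3618, -0.0471, -0.9311]] [  -5.5  568.7 1281.8]
```

View pics/top0.png

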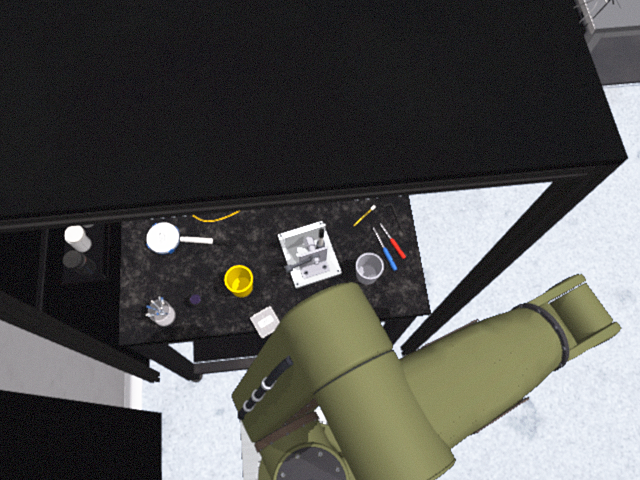

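View pics/side0.png

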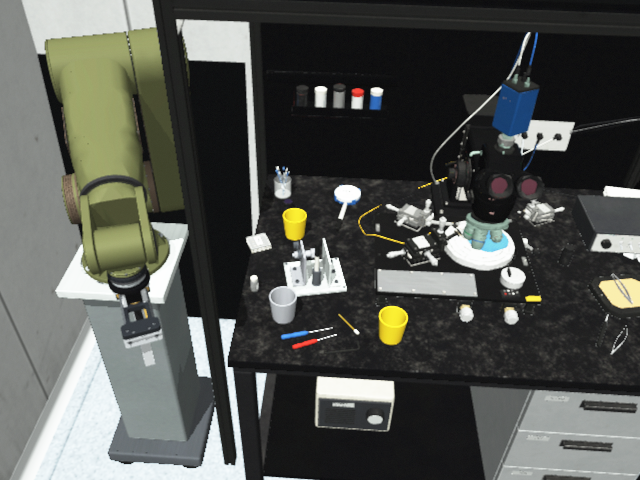

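The top view shows the fixture near (310,255), the steel cup at (369,267), a yellow cup at (239,281) and a glass jar with pens at (160,312). The side view shows the steel cup at (283,305), yellow cups at (294,224) and (392,325), the fixture at (315,272), the vial at (254,284) and the box at (258,242). By the description I choose the grey steel cup right of the fixture, and I'll check it in an enlarged crop.

Run:
```python
import cv2,numpy as np,pickle
d=pickle.load(open("c0.pkl","rb"))
a=d["side"]["image"][230:330,250:350,::-1];b=d["top"]["image"][215:295,270:390,::-1]
a=cv2.resize(a,(400,400),interpolation=cv2.INTER_CUBIC);b=cv2.resize(b,None,fx=400/120,fy=400/120,interpolation=cv2.INTER_CUBIC)
o=np.zeros((400,800,3),np.uint8);o[:,:400]=a;o[:b.shape[0],400:]=b[:,:400]
cv2.imwrite("pics/crop1.png",o)
```

```text
(no output)
```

View pics/crop1.png

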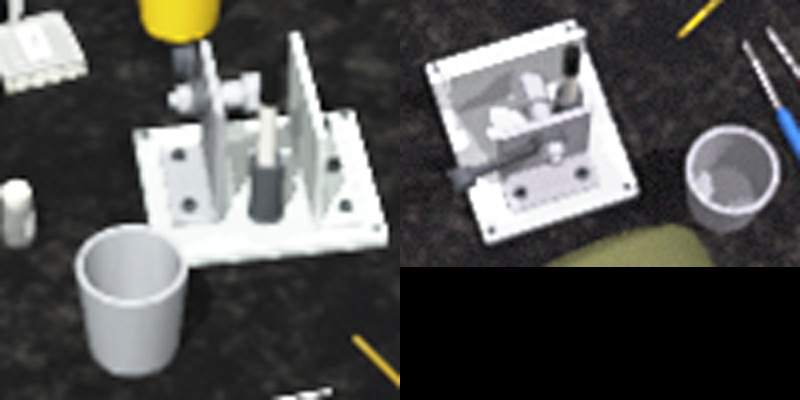

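The crops show a grey open cup, rim centre at crop (132,265) in the side view and (732,170) in the top view. The marker stands in the dark sleeve with a black cap over a light barrel (top (571,47)), and the lever end is at (458,178). Next I fit the fixture pose.

```bash
cat > h.py <<'E'
import numpy as np,cv2,pickle
from scipy.optimize import least_squares
from scipy.spatial.transform import Rotation as Ro
def proj(c,X):
    p=np.atleast_2d(X)@np.array(c["R"]).T+np.array(c["t"]).ravel()
    return np.c_[c["fx"]*p[:,0]/p[:,2]+c["cx"],c["fy"]*p[:,1]/p[:,2]+c["cy"]]
def wristcam(c,s):
    M=np.array(c["mount"]);Rt=Ro.from_euler("xyz",s["eef_rot"]).as_matrix()
    Rw=Rt@M[:3,:3];tw=Rt@M[:3,3]+s["eef_pos"]
    return dict(fx=c["fx"],fy=c["fy"],cx=c["cx"],cy=c["cy"],R=Rw.T,t=-Rw.T@tw,image=c["image"])
def S(u,v):return [250+u/4-.4,230+v/4-.4]
def T(u,v):return [270+(u-400)/3.333-.35,215+v/3.333-.35]
def fx(p,X):
    c,s=np.cos(p[2]),np.sin(p[2]);X=np.atleast_2d(X).astype(float)
    return np.c_[p[0]+c*X[:,0]-s*X[:,1],p[1]+s*X[:,0]+c*X[:,1],X[:,2]]
E
cat > fit.py <<'E'
from h import *
d=pickle.load(open("c0.pkl","rb"))
side,top=d["side"],d["top"]
# base corners, offset p[3]
f=[(top,T(490,241),-80,65,12),(top,T(637,190),-80,-65,12),(top,T(428,66),80,65,12),(top,T(577,22),80,-65,12),
(side,S(388,242),80,-65,12),(side,S(136,130),-80,65,12),(side,S(353,112),80,65,12)]
def r(p):return np.concatenate([(proj(c,fx(p,[x+p[3],y,z]))[0]-uv) for c,uv,x,y,z in f])
o=least_squares(r,[550,0,0.2,0]);p=o.x;print(np.round(p,3),np.round(o.fun.reshape(-1,2),2).tolist())
def rc(q):return np.concatenate([proj(top,[q[0],q[1],75])[0]-T(732,170),proj(side,[q[0],q[1],75])[0]-S(132,266)])
oc=least_squares(rc,[500,-150]);print("cup",oc.x,oc.fun)
for n,X in dict(captop=[0,-32,154],rim=[0,-32,64],bl=[-33,38,113],br=[-33,-38,113],rl=[33,55,100],rr=[33,-55,100],lev=[-43,74*np.cos(.35),95-74*np.sin(.35)],bolt=[0,0,95]).items():
    w=fx(p,X);t=(proj(top,w)[0]-[270,215])*3.333+[400,0];q=(proj(side,w)[0]-[250,230])*4
    print(n,w.round(0),"topcrop",t.round(0),"sidecrop",q.round(0))
E
python3 fit.py
```

```text
[ 9.552964e+03  1.900762e+03  2.140000e-01 -9.208945e+03] [[-1.02, -0.36], [0.85, 0.41], [-0.02, -0.89], [-0.23, -1.13], [-0.65, -0.77], [-0.85, 0.71], [-0.38, 0.37]]
cup [ 482.30963914 -205.17231356] [-0.05224339 -0.5657752  -0.53398555 -0.0834273 ]
captop [[9560. 1869.  154.]] topcrop [ -606. -3188.] sidecrop [8252. -622.]
rim [[9560. 1869.   64.]] topcrop [ -586. -3116.] sidecrop [8083. -549.]
bl [[9513. 1931.  113.]] topcrop [ -624. -3149.] sidecrop [7999. -613.]
br [[9529. 1857.  113.]] topcrop [ -593. -3151.] sidecrop [8172. -584.]
rl [[9574. 1962.  100.]] topcrop [ -630. -3145.] sidecrop [7971. -612.]
rr [[9597. 1854.  100.]] topcrop [ -586. -3148.] sidecrop [8219. -570.]
lev [[9496. 1960.   70.]] topcrop [ -626. -3113.] sidecrop [7848. -590.]
bolt [[9553. 1901.   95.]] topcrop [ -606. -3139.] sidecrop [8068. -586.]
```

```bash
python3 - <<'E'
s=open("fit.py").read()
s=s.replace("(side,S(353,112),80,65,12)]","(side,S(353,112),80,65,12)]\ng=[(top,T(572,46),0,-32,154),(top,T(590,108),-33,-38,113),(top,T(460,178),-43,69.5,69.6)]")
s=s.replace("for c,uv,x,y,z in f])","for c,uv,x,y,z in f]+[(proj(c,fx(p,[x,y,z]))[0]-uv) for c,uv,x,y,z in g])")
open("fit.py","w").write(s)
E
python3 fit.py
```

```text
[ 5.55655e+02 -5.62880e+01  2.11000e-01 -1.26100e+00] [[-1.49, -0.28], [0.44, 0.62], [-0.3, -0.87], [-0.46, -0.99], [-0.78, -0.96], [-0.83, 0.41], [-0.37, 0.19], [0.1, 0.9], [0.64, -0.88], [0.97, -0.61]]
cup [ 482.30963914 -205.17231356] [-0.05224339 -0.5657752  -0.53398555 -0.0834273 ]
captop [[562. -88. 154.]] topcrop [571.  48.] sidecrop [267.  58.]
rim [[562. -88.  64.]] topcrop [568.  90.] sidecrop [264. 159.]
bl [[515. -26. 113.]] topcrop [496. 133.] sidecrop [203.  41.]
br [[ 531. -100.  113.]] topcrop [591. 104.] sidecrop [218. 115.]
rl [[576.   4. 100.]] topcrop [450.  69.] sidecrop [293.  32.]
rr [[ 599. -103.  100.]] topcrop [584.  28.] sidecrop [320. 138.]
lev [[499.   3.  70.]] topcrop [462. 175.] sidecrop [183.  61.]
bolt [[556. -56.  95.]] topcrop [530.  88.] sidecrop [258.  93.]
```

Run:
```python
from h import *
d=pickle.load(open("c0.pkl","rb"));side,top=d["side"],d["top"]
obs=[(top,(582,185)),(top,(412,340)),(side,(176,50)),(side,(226,440))]
def r(q):
    o=[]
    for i,(c,uv) in enumerate(obs):o+=list(proj(c,[q[0],q[1],q[2+i]])[0]-uv)
    return o
o=least_squares(r,[350,-400,800,-100,700,-300],x_scale=[1,1,1,1,1,1]);print(o.x.round(),np.round(o.fun,1))
print(proj(top,[[o.x[0],o.x[1],z] for z in(0,870)]),proj(side,[[o.x[0],o.x[1],z] for z in(0,870)]))
print("box",)
for n,(a,b) in dict(box=((264,322),(258,243)),vial=None or ((0,0),(254,284)),ycup=((239,281),(294,224))).items():
    for c,uv in((top,a),(side,b)):
        print(n,least_squares(lambda q:proj(c,[q[0],q[1],10])[0]-uv,[450,0]).x.round())
```

```text
[ 349. -395.  762. -414.  795. -301.] [-1.2 -1.2  3.   3.1 -1.3  0.2  2.4 -0.3]
[[444.3841067  314.90000821]
 [625.66881491 140.63583709]] [[218.90363843 371.06403585]
 [167.81035012   0.45937173]]
box
box [377.  80.]
box [380.  72.]
vial [1544.  871.]
vial [ 392. -102.]
ycup [494. 138.]
ycup [479. 172.]
```

move_arm(dp=[[-19,0,10],[-19,50,10],[-19,50,10],[-19,50,10],[-18,49,10]], rotation=[[0,0,0],[0,0,0],[0,0,0],[0,0,0],[0,0,0]], hand=[1,1,1,1,1])

```text
clock: 0.72
eef_pos: [138.8, -297.0, 256.0]
eef_rot: [3.141, 0.0, 0.439]
wrist_force: [0.5, -0.1, 0.9]
finger_gap: 94.0
finger_force: 0.0
```

move_arm(dp=[[37,20,0],[35,26,0],[31,29,0],[26,34,0],[23,37,0],[17,39,0],[12,41,0],[0,0,0]], rotation=[[0,0,-0.03],[0,0,-0.03],[0,0,-0.03],[0,0,-0.03],[0,0,-0.03],[0,0,-0.04],[0,0,-0.04],[0,0,0]], hand=[1,1,1,1,1,1,1,1])

```text
clock: 1.72
eef_pos: [321.1, -71.3, 255.9]
eef_rot: [3.141, -0.001, 0.213]
wrist_force: [-0.5, -0.7, 0.2]
finger_gap: 94.3
finger_force: 0.0
```

move_arm(dp=[[45,-5,15],[45,-5,15],[45,-5,15],[45,-2,0],[0,0,0],[0,0,0]], rotation=[[0,0,0],[0,0,0],[0,0,0],[0,0,0],[0,0,0],[0,0,0]], hand=[1,1,1,1,1,1])

```text
clock: 2.48
eef_pos: [500.3, -90.8, 300.5]
eef_rot: [-3.142, 0.0, 0.209]
wrist_force: [-0.2, 0.6, -0.9]
finger_gap: 94.1
finger_force: 0.0
```

Run:
```python
from h import *
from cell import manip,camera
s=manip.read_state();c=camera("wrist");w=wristcam(c,s);pickle.dump(w,open("w1.pkl","wb"))
print(s["eef_pos"],s["eef_rot"],s["joints"].round(2) if hasattr(s["joints"],"round") else s["joints"],np.round(c["mount"],3).tolist())
for n,X in dict(captop=[0,-32,154],bl=[-33,38,113],br=[-33,-38,113],rl=[33,55,100],rr=[33,-55,100],lev=[-43,69.5,69.6],bolt=[0,0,95]).items():
    print(n,proj(w,fx([555.7,-56.3,.211],X))[0].round())
cv2.imwrite("pics/w1.png",c["image"][:,:,::-1])
```

```text
[500.33143078 -90.82728758 300.51745041] [-3.14158445e+00  4.23325786e-04  2.09023494e-01] [-0.25  0.15  1.49 -0.    1.51  1.11] [[-0.001, -0.959, -0.282, 83.516], [1.0, -0.001, 0.0, 0.493], [-0.0, -0.282, 0.959, -179.354], [0.0, 0.0, 0.0, 1.0]]
captop [334. 157.]
bl [263. 188.]
br [339. 188.]
rl [245. 119.]
rr [356. 119.]
lev [242. 191.]
bolt [301. 153.]
```

View pics/w1.png

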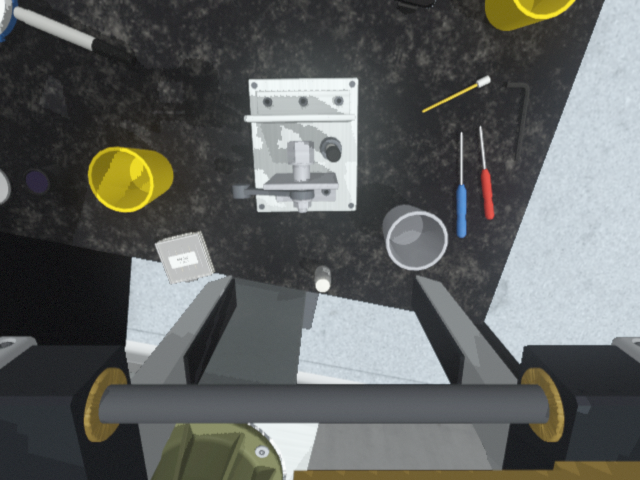

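The wrist view shows the fixture at (300,145), the steel cup rim at (415,240), the vial at (322,279), the box at (185,257), and the lever end at (240,190). The model predictions agree to a few pixels; I'll enlarge to refine.

Run:
```python
from h import *
w=pickle.load(open("w1.pkl","rb"))
cv2.imwrite("pics/crop2.png",cv2.resize(w["image"][70:220,230:360,::-1],None,fx=4,fy=4,interpolation=cv2.INTER_CUBIC))
```

```text
(no output)
```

View pics/crop2.png

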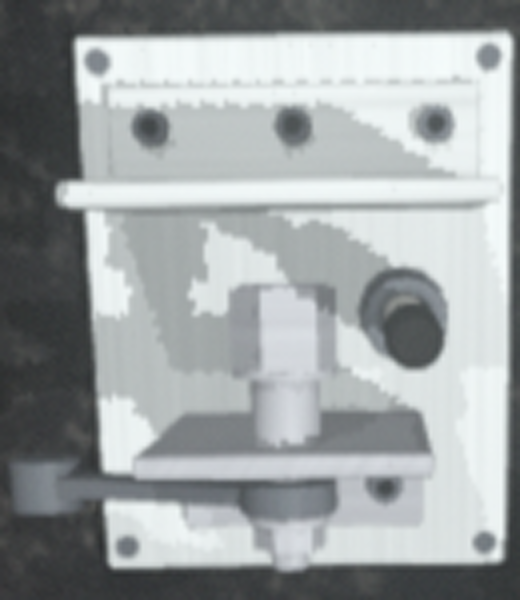

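The enlarged crop shows the cap top at crop (415,335), bracket top ends (135,465)/(432,463), rear plate ends (58,195)/(500,190), and the hex head at (283,330). I'll refine the fit with these.

Run:
```python
from h import *
w=pickle.load(open("w1.pkl","rb"))
f=[((415,335),(0,-32,154)),((135,465),(-33,38,113)),((432,463),(-33,-38,113)),((58,195),(33,55,100)),((500,190),(33,-55,100)),((76,38),(80,65,12)),((512,34),(80,-65,12)),((110,568),(-80,65,12)),((503,562),(-80,-65,12))]
U=np.array([a for a,_ in f])/4+[229.6,69.6];X=np.array([b for _,b in f])
for m in(range(9),range(5)):
    m=list(m);o=least_squares(lambda p:(proj(w,fx(p,X[m]))-U[m]).ravel(),[556,-56,.21]);print(o.x.round(3),o.fun.reshape(-1,2).round(1).tolist())
print("mark",fx(o.x,[0,-32,154]))
o=least_squares(lambda q:proj(w,[q[0],q[1],75])[0]-(415.5,240),[482,-205]);print("cup",o.x)
o=least_squares(lambda q:proj(w,[q[0],q[1],46])[0]-(322,285),[400,-100]);print("vial",o.x)
```

```text
[ 5.57302e+02 -5.53450e+01  2.20000e-01] [[0.0, 1.3], [-0.7, 0.7], [0.8, 0.3], [-0.5, -0.4], [0.6, -0.5], [-0.8, -0.5], [0.4, -0.9], [-0.7, -0.2], [0.8, 0.2]]
[ 5.57518e+02 -5.52480e+01  2.21000e-01] [[-0.0, 0.9], [-0.7, 0.5], [0.8, 0.0], [-0.6, -0.6], [0.5, -0.8]]
mark [[564.53864578 -86.46869901 154.        ]]
cup [ 485.48778546 -203.02252702]
vial [ 395.6201225  -111.49023768]
```

move_arm(dp=[[32,2,0],[32,2,-20],[0,0,-50],[0,0,-50],[0,0,-40],[0,0,-19],[0,0,0]], rotation=[[0,0,0.008],[0,0,0],[0,0,0],[0,0,0],[0,0,0],[0,0,0],[0,0,0]], hand=[0.6,0.6,0.6,0.6,0.6,0.6,0.6])

```text
clock: 3.4
eef_pos: [564.1, -86.1, 121.2]
eef_rot: [-3.141, 0.001, 0.217]
wrist_force: [-0.0, -0.2, 1.2]
finger_gap: 56.4
finger_force: 0.0
```

move_arm(dp=[[0,0,0],[0,0,0],[0,0,0],[0,0,0],[0,0,0],[0,0,0]], rotation=[[0,0,0],[0,0,0],[0,0,0],[0,0,0],[0,0,0],[0,0,0]], hand=[0.3,0.2,0.1,0,0,0], newtons=20)

```text
clock: 4.15
eef_pos: [565.2, -85.7, 121.5]
eef_rot: [3.142, -0.0, 0.218]
wrist_force: [0.5, -0.6, 1.0]
finger_gap: 12.6
finger_force: 20.0
```

move_arm(dp=[[0,0,8],[0,0,15],[0,0,20],[0,0,30],[0,0,40],[0,0,10]], rotation=[[0,0,0],[0,0,0],[0,0,0],[0,0,0],[0,0,0],[0,0,0]], hand=[0,0,0,0,0,0])

```text
clock: 4.9
eef_pos: [565.9, -85.8, 247.9]
eef_rot: [3.14, -0.004, 0.218]
wrist_force: [-0.2, -0.3, 0.5]
finger_gap: 12.9
finger_force: 20.0
```

Run:
```python
from h import *
from cell import manip,camera
o=np.zeros((480,800,3),np.uint8)
c=camera("side");o[:,:400]=cv2.resize(c["image"][200:320,240:340,::-1],(400,480),interpolation=cv2.INTER_CUBIC)
s=manip.read_state();c=camera("wrist");w=wristcam(c,s);o[:,400:]=cv2.resize(c["image"][60:480,140:490,::-1],(400,480))
cv2.imwrite("pics/lift.png",o)
```

```text
(no output)
```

View pics/lift.png

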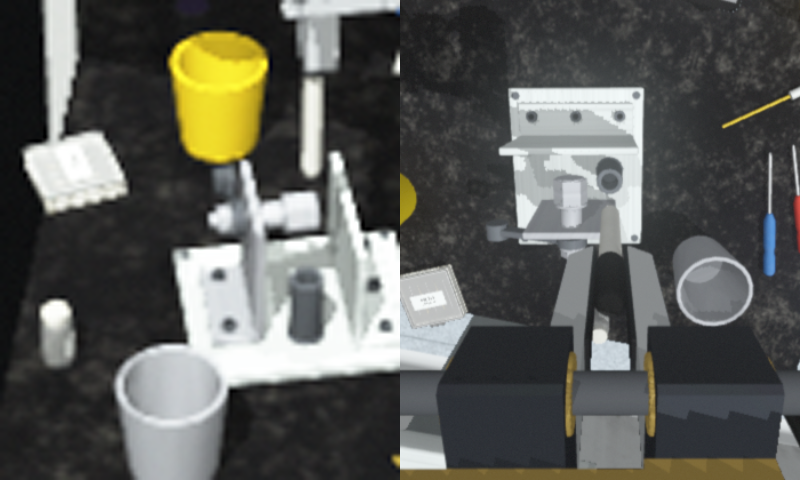

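The marker came out and hangs upright in the fingers (side crop barrel end at (310,175)); the sleeve is empty and the cup rim is at (714,292) in the wrist half. Next I carry it over the cup.

move_arm(dp=[[-27,-39,0],[-27,-39,0],[-28,-40,0],[0,0,0],[0,0,-30],[0,0,-30],[0,0,-35],[0,0,-30],[0,0,-18],[0,0,0]], rotation=[[0,0,0],[0,0,0],[0,0,0],[0,0,0],[0,0,0],[0,0,0],[0,0,0],[0,0,0],[0,0,0],[0,0,0]], hand=[0,0,0,0,0,0,0,0,0,0])

```text
clock: 6.25
eef_pos: [482.6, -202.6, 99.6]
eef_rot: [-3.139, 0.003, 0.218]
wrist_force: [-0.6, 0.2, 0.9]
finger_gap: 12.7
finger_force: 20.0
```

move_arm(dp=[[0,0,-4],[0,0,-3],[0,0,0]], rotation=[[0,0,0],[0,0,0],[0,0,0]], hand=[0,0,0])

```text
clock: 6.62
eef_pos: [483.2, -203.6, 94.6]
eef_rot: [3.141, -0.0, 0.218]
wrist_force: [0.4, 0.3, -1.1]
finger_gap: 13.0
finger_force: 20.0
```

Run:
```python
from h import *
from cell import manip,camera
o=np.zeros((480,800,3),np.uint8)
c=camera("side");o[:,:400]=cv2.resize(c["image"][220:340,240:340,::-1],(400,480),interpolation=cv2.INTER_CUBIC)
s=manip.read_state();c=camera("wrist");w=wristcam(c,s);o[:,400:]=cv2.resize(c["image"][60:480,140:490,::-1],(400,480))
cv2.imwrite("pics/cup.png",o);print(s["wrist_force"])
```

```text
[ 0.58731466 -0.32294553  0.4565941 ]
```

View pics/cup.png

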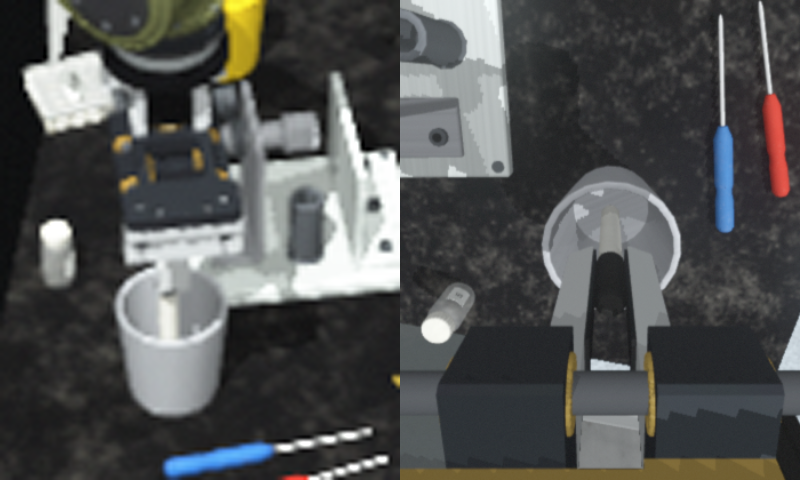

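The marker is inside the steel cup, centred (wrist crop (611,240) in a rim spanning 545–680). Now I release and rise.

move_arm(dp=[[0,0,-1],[0,0,0],[0,0,0],[0,0,0],[0,0,20],[0,0,40],[0,0,50],[0,0,50]], rotation=[[0,0,0],[0,0,0],[0,0,0],[0,0,0],[0,0,0],[0,0,0],[0,0,0],[0,0,0]], hand=[0.3,0.5,0.8,0.8,0.8,0.8,0.8,0.8])

```text
clock: 7.72
eef_pos: [482.9, -203.6, 255.1]
eef_rot: [-3.142, 0.0, 0.218]
wrist_force: [0.2, -0.4, -0.2]
finger_gap: 75.2
finger_force: 0.0
```

move_arm(dp=[[17,43,0],[17,44,0],[17,44,0],[17,44,0],[0,0,-40],[0,0,-44],[0,0,0]], rotation=[[-0.114,-0.025,0],[-0.114,-0.025,0],[-0.114,-0.026,0],[0,0,0],[0,0,0],[0,0,0],[0,0,0]], hand=[0.55,0.55,0.55,0.55,0.55,0.55,0.55])

```text
clock: 8.6
eef_pos: [549.9, -28.6, 167.1]
eef_rot: [2.792, 0.005, 0.218]
wrist_force: [0.4, -0.3, 1.3]
finger_gap: 52.1
finger_force: 0.0
```

Run:
```python
from h import *
from cell import manip,camera
o=np.zeros((480,800,3),np.uint8)
c=camera("side");o[:,:400]=cv2.resize(c["image"][220:340,240:340,::-1],(400,480),interpolation=cv2.INTER_CUBIC)
s=manip.read_state();c=camera("wrist");w=wristcam(c,s);o[:,400:]=cv2.resize(c["image"][60:480,140:490,::-1],(400,480))
pickle.dump(w,open("w2.pkl","wb"))
cv2.imwrite("pics/b1.png",o);
p=[557,-55.5,.218];sc=np.array([400/350,480/420])
for n,X in dict(headfront=[-10,0,95],headrear=[10,0,95],br=[-33,-38,113],bl=[-33,38,113],rr=[33,-55,100],rl=[33,55,100],rim=[0,-32,64]).items():
    print(n,((proj(w,fx(p,X))[0]-[140,60])*sc+[400,0]).round())
Rt=Ro.from_euler("xyz",s["eef_rot"]).as_matrix();F=Ro.from_euler("z",.218).as_matrix()
print(s["eef_pos"],"joints",np.round(s["joints"],2));R=F.T@Rt@np.diag([1,-1,-1]);print("tool vs fixture rotvec",Ro.from_matrix(R).as_rotvec())
print("bolt in tool",Rt.T@(np.array([557,-55.5,95])-s["eef_pos"]))
```

```text
headfront [609. 229.]
headrear [609. 200.]
br [673. 264.]
bl [560. 282.]
rr [690. 160.]
rl [522. 172.]
rim [636. 198.]
[550.98086563 -28.7080054  169.56205462] joints [ 0.05  0.32  1.63 -0.38  1.17  1.54]
tool vs fixture rotvec [-3.50145201e-01  1.27496942e-03 -5.91942328e-05]
bolt in tool [ 0.18219867  0.21619254 79.45729045]
```

View pics/b1.png

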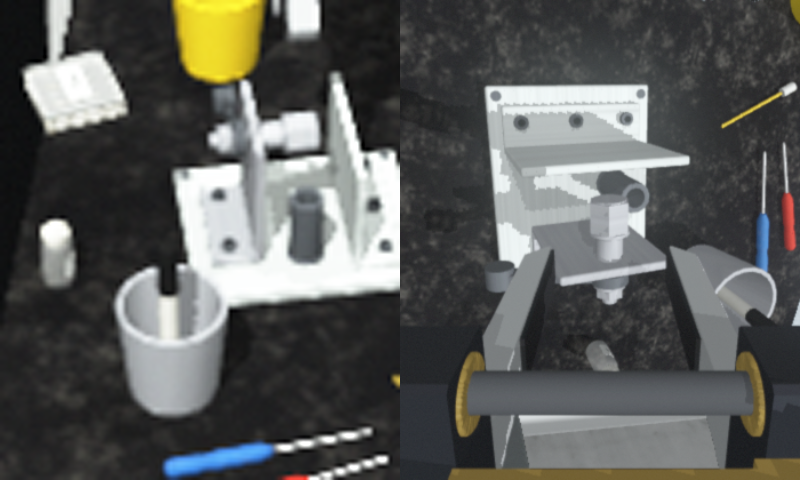

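The marker stands in the steel cup (side crop cap at (168,278)). In the wrist view the hex head (608,217) is centred between the open fingers, matching the prediction (609). I'll advance along the tilted tool axis.

move_arm(dp=[[2,-9,-25],[2,-9,-25],[2,-9,-25],[1,-6,-17.5],[0,0,0]], rotation=[[0,0,0],[0,0,0],[0,0,0],[0,0,0],[0,0,0]], hand=[0.55,0.55,0.55,0.55,0.55])

```text
clock: 9.32
eef_pos: [558.3, -62.0, 77.2]
eef_rot: [2.791, -0.0, 0.217]
wrist_force: [0.4, 0.7, 0.5]
finger_gap: 51.7
finger_force: 0.0
```

move_arm(dp=[[0,0,0],[0,0,0],[0,0,0],[0,0,0],[0,0,0],[0,0,0]], rotation=[[0,0,0],[0,0,0],[0,0,0],[0,0,0],[0,0,0],[0,0,0]], hand=[0.4,0.3,0.25,0.2,0.15,0.15], newtons=15)

```text
clock: 10.07
eef_pos: [558.3, -60.9, 77.3]
eef_rot: [2.792, -0.001, 0.218]
wrist_force: [-1.3, 5.1, 3.0]
finger_gap: 24.2
finger_force: 15.0
```

move_arm(dp=[[-0.2,0.9,-0.3],[0,0,0],[0,0,0]], rotation=[[0,0,0],[0,0,0],[0,0,0]], hand=[0.15,0.15,0.15], newtons=50)

```text
clock: 10.45
eef_pos: [558.3, -60.9, 77.3]
eef_rot: [2.791, -0.001, 0.218]
wrist_force: [-1.2, -0.9, 5.6]
finger_gap: 23.3
finger_force: 50.0
```

move_arm(dp=[[-0.3,1.2,-0.4],[-0.3,1.3,-0.3],[0,0,0]], rotation=[[0.068,0.015,0],[0.068,0.015,0],[0,0,0]], hand=[0.15,0.15,0.15])

```text
clock: 10.82
eef_pos: [557.7, -58.5, 76.5]
eef_rot: [2.931, -0.002, 0.217]
wrist_force: [-0.5, 2.2, 7.1]
finger_gap: 23.6
finger_force: 50.0
```

move_arm(dp=[[-0.3,1.3,-0.2],[-0.3,1.3,-0.1],[-0.3,1.3,0],[0,0,0],[0,0,0],[0,0,0]], rotation=[[0.068,0.015,0],[0.068,0.015,0],[0.069,0.015,0],[0,0,0],[0,0,0],[0,0,0]], hand=[0.15,0.15,0.15,0.15,0.15,0.15])

```text
clock: 11.58
eef_pos: [556.9, -54.7, 76.1]
eef_rot: [3.137, -0.001, 0.217]
wrist_force: [1.9, -2.2, 5.6]
finger_gap: 23.9
finger_force: 50.0
```

Run:
```python
from h import *
from cell import manip,camera
o=np.zeros((480,800,3),np.uint8)
p=[557,-55,.218]
c=camera("side");o[:,:400]=cv2.resize(c["image"][230:310,240:307,::-1],(400,480),interpolation=cv2.INTER_CUBIC)
for a in(-.35,-.1,0,.1):
  print(a,"side",((proj(c,fx(p,[-43,74*np.cos(a),95+74*np.sin(a)]))[0]-[240,230])*6).round())
s=manip.read_state();w=wristcam(camera("wrist"),s);o[:,400:]=cv2.resize(w["image"][60:480,140:490,::-1],(400,480))
for a in(-.35,-.1,0,.1):
  print(a,((proj(w,fx(p,[-43,74*np.cos(a),95+74*np.sin(a)]))[0]-[140,60])*8/7+[400,0]).round(1))
cv2.imwrite("pics/b2.png",o);print(s["eef_pos"],s["wrist_force"],s["moment"])
Rt=Ro.from_euler("xyz",s["eef_rot"]).as_matrix();F=Ro.from_euler("z",.218).as_matrix()
print("tool vs fixture rotvec",Ro.from_matrix(F.T@Rt@np.diag([1,-1,-1])).as_rotvec())
```

```text
-0.35 side [337.  90.]
-0.1 side [335.  55.]
0 side [335.  43.]
0.1 side [335.  31.]
-0.35 [473.4 339.1]
-0.1 [452.8 361.8]
0 [446.2 372.3]
0.1 [440.7 383.6]
[556.88958093 -54.6498828   76.09139597] [ 1.23625069 -1.70095187  5.32981266] [-0.42721509 -0.18193551  0.07905145]
tool vs fixture rotvec [-0.00434623 -0.0015085  -0.00053339]
```

View pics/b2.png

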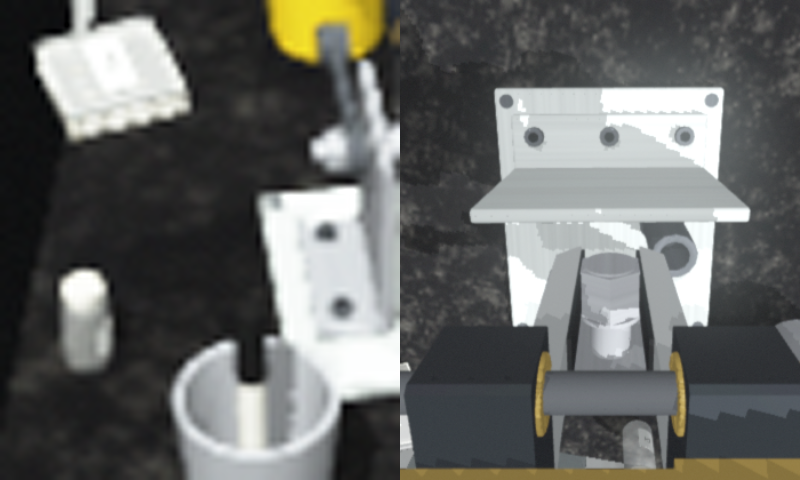

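The lever end sits at side crop (333,38), against (335,43) predicted for level, and both fingers hold the flats. I'll trim 0.004 rad and compare the lever before and after at higher zoom.

move_arm(dp=[[0,0,0],[0,0,0],[0,0,0]], rotation=[[0.004,0.001,0],[0,0,0],[0,0,0]], hand=[0.15,0.15,0.15])

```text
clock: 12.05
eef_pos: [556.9, -54.6, 76.1]
eef_rot: [3.141, -0.001, 0.217]
wrist_force: [1.1, -2.4, 5.4]
finger_gap: 23.5
finger_force: 50.0
```

Run:
```python
from h import *
from cell import manip,camera
p=[557,-55,.218]
c=camera("side");a=pickle.load(open("c0.pkl","rb"))["side"]
f=lambda c:cv2.resize(c["image"][230:265,285:315,::-1],(390,455),interpolation=cv2.INTER_CUBIC)
cv2.imwrite("pics/lev.png",np.hstack([f(a),np.zeros((455,10,3),np.uint8),f(c)]))
for t in(-.35,-.05,0,.05):print(t,((proj(c,fx(p,[-43,74*np.cos(t),95+74*np.sin(t)]))[0]-[285,230])*13).round())
s=manip.read_state();print(s["eef_rot"],s["finger_gap"],s["wrist_force"])
```

```text
-0.35 [144. 195.]
-0.05 [141. 106.]
0 [141.  93.]
0.05 [141.  80.]
[ 3.14144510e+00 -1.30137589e-03  2.17569036e-01] 23.512296091236202 [ 1.22102558 -0.98374865  5.51658754]
```

View pics/lev.png

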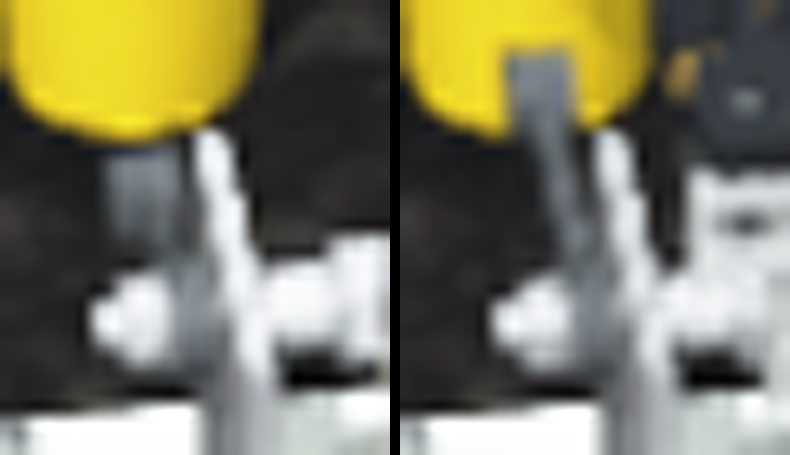

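The lever end's top edge rose from row 145 to row 48, a 97 px shift. The model gives 102 px for the full 0.35 rad, so the lever is level within measurement error. I'm handing in.

```bash
python3 -c "
from cell import manip
print(manip.sign_off())"
```

```text
the job is handed in; nothing more can be done
None
```

The marker stands in the steel pen cup, and I handed in with the fingers still gripping the bolt head at 50 N and the lever level to within about 0.02 rad, at about 12 s of the 48 s allowed.

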